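# Seat the ejector plate on the vegetable machine

### The job

The white ejector plate of the vegetable machine is sitting high on its shaft because its notch is not over the brass drive key. Nudge the plate round gently with a fingertip, not gripping it, until the notch is over the key, then press the hub down until the plate is fully home with the key in the notch. Do not lift the plate at any time, leave the tumbler, the jar and the brush alone, and finish with the hand clear.

Things in the scene. Friction and masses are not known exactly. Their poses are not given: they have to be found in the camera images.
- plate: White plastic ejector disc, loose, 150 mm across, 8 mm thick, about 0.2 kg; its hollow hub sits over a steel shaft. Origin: centre of its underside, on the shaft axis; z up; +x points to the middle of its one notch, 16 mm wide, from 52 mm radius out to the rim. It starts 12 mm above the drive flange, turned at least 40 degrees away from the key; turns either way with about 1 N at a vane and stops when not pushed.
- cap (a point): Centre of the flat blue top of the plate's hub (44 mm diameter, closed over the shaft), 38 mm above the plate's origin: the place to press.
- vane (a point): Middle of the top edge of one of the plate's three upright blue radial vanes, 46 mm from the axis, 30 mm above the plate's origin. The vanes are 6 mm thick, run from the hub out to 72 mm radius and stand 22 mm above the disc, at 180 (this one), +60 and -60 degrees from the plate's +x about z. Push them sideways to turn the plate.
- drive: Fixed black drive flange on the machine, 192 mm across; origin at the centre of its flat top face, on the shaft axis, 130 mm above the table; z up. +x points along its brass key, a radial bar with rounded top, 10 mm wide, 10.5 mm high, from 60 to 92 mm radius, so its outer end shows beyond the plate's rim. With the plate fully home both origins meet, the notch round the key with 3 mm either side.
- notch (a point): Point of the plate in the middle of its notch, 68 mm out from the plate's axis along its +x, at the height of the underside.
- key_top (a point): Top of the brass drive key, 68 mm out from the flange's axis along its +x, 10.5 mm above the flange face.
- collar (a joint): How far the snug black rubber collar under the plate has been pushed down, in m: 0 at the start (plate held 12 mm up), 0.012 fully down. It does not spring back; it takes about 7 N of downward push to move, more than the plate's weight.
- machine: Grey motor base of the machine, fixed, 260 x 240 mm and 120 mm high; origin on the table under the shaft axis.
- tumbler: Loose steel tumbler beside the machine, 76 mm across and 120 mm high, origin at the centre of its foot. Leave alone.
- jar: Loose glass jar with a white lid beside the machine, 68 mm across and 110 mm high, origin at the centre of its foot. Leave alone.
- brush: Loose brush with a blue handle lying on the table beyond the machine. Leave alone.
Mind the look-alikes: they are no part of the job. There is more than one size of the plate; the one meant has the size given above.

How it is judged (in metres and radians):
At the end, for the whole second after the job is handed in: The plate lies fully down on the drive flange (underside within 2.5 mm of its face, level within 0.05 rad) with its notch round the key (within 6 mm in plan), the collar pushed down at least 9 mm, everything at rest, and tumbler, jar and brush within 30 mm of where they stood (z of plate in the frame of drive below 0.0025 m and horizontal distance between notch and key_top below 0.006 m and angle between plate's own z axis and vertical below 0.05 rad and value of joint collar above 0.009 m and linear speed of plate below 0.02 m/s and distance of each of tumbler, jar, brush from where it was at the start of the episode below 0.03 m); the robot touches nothing.
It fails at once if the plate is gripped or forced (over 32 N from the fingers) while it still sits high (contact force between the fingers and plate above 32 N and z of plate in the frame of drive above 0.0113 m).
It fails at once if the plate is lifted more than 8 mm above where it first sat (z of plate in the frame of drive above 0.02 m).
It fails at once if the tumbler is moved more than 30 mm (distance of tumbler from where it was at the start of the episode above 0.03 m).
It fails at once if the jar is moved more than 30 mm (distance of jar from where it was at the start of the episode above 0.03 m).
It fails at once if the brush is moved more than 30 mm (distance of brush from where it was at the start of the episode above 0.03 m).
It also fails if it takes over 51 s, if anything falls off the work surface, if the arm or the gripper's body presses on something with over 40 N, if the wrist force passes 120 N, or if a joint passes its speed limit or range.

### The arm

A 7-joint arm with a two-finger parallel gripper is mounted at the origin on the work surface. World frame = base frame: x ahead of the robot, y to its left, z up, the work surface at z = 0. Lengths are in m, angles in degrees, forces in N, time in s.
With the tool pointing down it reaches from about 0.425 to 0.875 m from the base axis. Payload 4.7 kg.
Tool frame: the origin (TCP) lies midway between the tips of the shut fingers; the grasp point (between the pads) lies 19 mm behind it; z points along the fingers, y is the direction in which the jaws open and shut (so a half turn about z gives the same grasp; the last joint's range is limited). The gripper opens to 87 mm and grips with 3 to 60 N. Pads are 19 mm wide; open, the fingers measure 117 mm over their backs; the gripper's body (75 mm by 190 mm) begins 51 mm behind the grasp point.
Start: joints at [69.448, 18.392, -4.016, 83.108, 1.295, 78.541, -3.26], TCP at [0.237, -0.605, 0.223] pointing down, gripper open.
Joint ranges: [-163.93, 163.93], [-17.29, 119.83], [-79.2, 71.16], [3.27, 140.29], [-89.18, 269.18], [5.43, 117.66], [-154.24, 154.24]. Speed limits (degrees/s): [147.25, 147.25, 180, 180, 180, 180, 180].

### API

Orientations are given as [roll, pitch, yaw] about the fixed x, y, z axes, in that order (R = Rz(yaw) Ry(pitch) Rx(roll)).
In Python, from cell import env gives the robot as it stands. The module is installed in compiled form; this text tells all that it offers.
- The arm moves only by the tool servo_tool, never from a script. Its argument "plan" is a list of rows, each a list of 3 entries, a list of its own where there are three numbers: the opening, from 0 (shut) to 1 (fully open), then the shift along the tool's x, y, z in cm, then the turn, a rotation vector about the tool's x, y, z in degrees. A call has 1 to 20 rows; each row shifts and turns the pose as measured when the row begins, along the tool's axes as they then stand; what a row does not reach is not made up. A row lasts 1/12 s, in which the tool goes at most 41.7 mm and 7.16 degrees, less where a joint would pass 70% of its speed; a pose out of reach is approached as far as the arm can. A call is refused whole if a number of a shift passes 4.17 or a number of a turn 7.16, either way. A call with a gripper value outside its range is refused whole. The fingers move at their own pace and stop on an object; "force" is the grip in N (left out, the last holds). Time passes only in rows, so rows that do not move let the fingers close. It gives the time, the measured TCP pose, the force and the opening at its end, in the units of the state.
- env.get_obs(): the state, without advancing time (a new reading comes with each control period).
- env.read_camera(name): name is "scene" or "top" or "wrist"; returns a dict with "image" (420x560x3 uint8, blue, green, red), "fx", "fy", "cx", "cy" (pixels), "rvec" (rotation vector, rad) and "tvec" (3), from world to camera coordinates, as OpenCV has them; the wrist camera has in their place "T_tool_cam" (4x4, takes a point from camera to tool coordinates, whose origin is the TCP and whose axes are the flange's). Camera axes: x right, y down, z forward; pixel columns grow to the right and rows downward; lengths in m; the calibration is good to about 2 mm. A picture is of the moment at which its call begins: read the wrist's pose just before it. There is no depth.
- env.sign_off(): hands the job in, once; it reports no verdict.
The state is a dict: "time_s": time; "qpos": joint angles; "joint_velocities": joint speeds; "effort": joint torques, N m; "tool_pos": TCP position; "tool_rot": TCP orientation; "force": force on the tool from outside, world axes, zero at the start; "wrist_torque": the same for the moment, N m; "grip_width": finger opening in m.
Only numpy, scipy, OpenCV 4.12 (cv2) and the standard library are available. Lean on these libraries where they do the work, as an engineer would, in place of code of your own. Each camera call takes 0.05 s, during which the arm holds its last target. There are 200 camera calls.

## Working session

There is one attempt and no reset: what is moved stays moved. The work goes in short steps, Python scripts to look and compute and a tool call to move; the robot and the scene stay as the last step left them, time stands still between calls to the robot, and variables do not carry over. Pictures are saved under pics/ and viewed, about 8 in all and at most 12, crops included, and the job is handed in when it is done.

Besides the shell and the picture viewer there is one more tool, called in YAML: its name, and indented under it one key for each argument. servo_tool: Moves the arm, as the interface text tells. Its arguments: {"type":"object","properties":{"plan":{"type":"array"},"force":{"type":"number"}},"required":["plan"]}

```bash
mkdir -p pics; cat > h.py <<'E'
import numpy as np, cv2
from cell import env
from scipy.spatial.transform import Rotation as R
def cam(name):
    o=env.get_obs(); c=env.read_camera(name)
    K=np.array([[c["fx"],0,c["cx"]],[0,c["fy"],c["cy"]],[0,0,1]])
    if name=="wrist":
        T=np.eye(4); T[:3,:3]=R.from_euler('xyz',o["tool_rot"],degrees=True).as_matrix(); T[:3,3]=o["tool_pos"]
        W=np.linalg.inv(T@np.array(c["T_tool_cam"])); Rm,t=W[:3,:3],W[:3,3]
    else: Rm=cv2.Rodrigues(np.array(c["rvec"],float))[0]; t=np.array(c["tvec"],float).ravel()
    return c["image"],K,Rm,t
def plane(px,z,K,Rm,t):
    px=np.atleast_2d(px).astype(float)
    d=(np.linalg.inv(K)@np.c_[px,np.ones(len(px))].T).T@Rm
    o=-Rm.T@t
    return o+d*((z-o[2])/d[:,2])[:,None]
def proj(P,K,Rm,t):
    q=(np.atleast_2d(P)@Rm.T+t)@K.T; return q[:,:2]/q[:,2:]
E
python3 - <<'E'
from h import *
print({k:np.round(v,3) for k,v in env.get_obs().items()})
a=cam("scene");b=cam("top")
for n,c in(("scene",a),("top",b)):
    cv2.imwrite(f"pics/{n}0.png",c[0]); print(n,-c[2].T@c[3],c[1][0,0])
E
```

```text
{'time_s': np.float64(0.0), 'qpos': array([69.448, 18.438, -4.014, 83.177,  1.295, 78.542, -3.261]), 'joint_velocities': array([ 0.044, -0.108, -0.024,  0.048, -0.035, -0.029,  0.08 ]), 'effort': array([-0.0000e+00, -4.9129e+01, -4.0400e-01, -3.1253e+01, -6.4000e-02,
        4.4000e-02,  0.0000e+00]), 'tool_pos': array([ 0.236, -0.605,  0.221]), 'tool_rot': array([-1.79889e+02,  7.00000e-03,  2.13590e+01]), 'force': array([ 0.439,  0.347, -0.559]), 'wrist_torque': array([ 0.03 , -0.022, -0.012]), 'grip_width': np.float64(0.087)}
scene [ 1.22250075 -0.34970095  0.77603852] 420.94342666011437
top [0.3772868  0.03283847 1.0242152 ] 443.81696671799523
```

View pics/scene0.png

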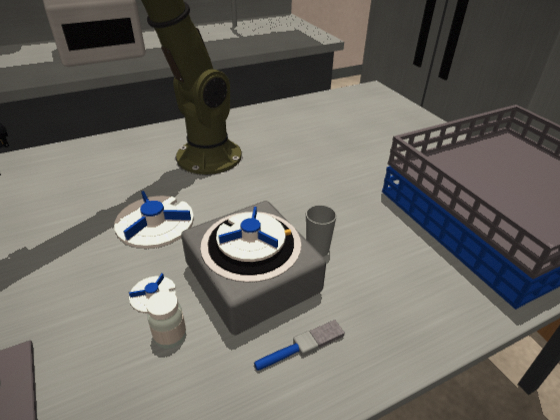

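View pics/top0.png

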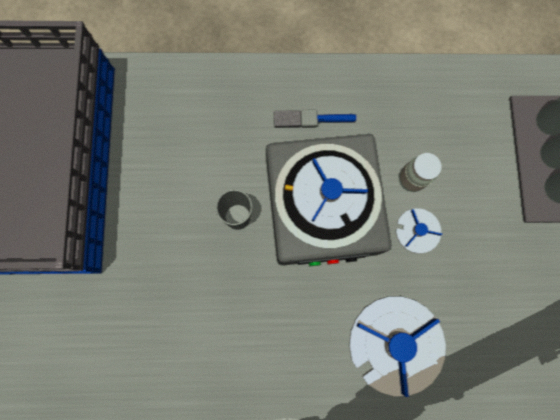

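Top view: the right plate is the one on the machine, hub at about (331,189), key orange at (289,187), notch dark at (347,219), and vanes toward (315,160), (367,191), (315,220). The tumbler is at (235,208), the jar at (422,170), and the big and small plates are decoys.

```bash
python3 - <<'E'
from h import *
im,K,Rm,t=cam("top"); hsv=cv2.cvtColor(im,cv2.COLOR_BGR2HSV)
box=np.zeros(im.shape[:2],np.uint8); cv2.circle(box,(331,190),50,255,-1)
m=lambda lo,hi: cv2.inRange(hsv,lo,hi)&box
blue=m((100,120,60),(130,255,255)); key=m((10,120,90),(30,255,255))
big=lambda M:max(cv2.findContours(M,0,2)[0],key=cv2.contourArea)
# hub: open the blue mask
hub=cv2.morphologyEx(blue,cv2.MORPH_OPEN,cv2.getStructuringElement(cv2.MORPH_ELLIPSE,(13,13)))
(hx,hy),hr=cv2.minEnclosingCircle(big(hub)); C=plane((hx,hy),.18,K,Rm,t)[0]
# disc: white inside radius, hull
white=m((0,0,120),(180,70,255)); inner=np.zeros_like(box); cv2.circle(inner,(331,190),42,255,-1)
e=cv2.fitEllipse(cv2.convexHull(big((white|blue)&inner))); D=plane(e[0],.15,K,Rm,t)[0]
print("cap",(hx,hy),hr,C,"disc",e,D, "disc diam",e[1][0]/K[0,0]*(1.024-.15))
M=cv2.moments(key); kp=(M['m10']/M['m00'],M['m01']/M['m00']); k=plane(kp,.1405,K,Rm,t)[0]
ang=lambda p:np.degrees(np.arctan2(*(p-(C+D)/2)[1::-1]))
print("key",kp,k,M['m00']/255,ang(k),np.linalg.norm((k-D)[:2]))
ys,xs=np.nonzero(blue); P=plane(np.c_[xs,ys],.172,K,Rm,t); d=P-D; r=np.hypot(d[:,0],d[:,1])
a=np.degrees(np.arctan2(d[:,1],d[:,0]))[(r>.035)&(r<.07)]
z=np.exp(3j*np.radians(a)).mean(); print("vane phase mod120",np.degrees(np.angle(z))/3,abs(z))
dark=m((0,0,0),(180,255,70)); ys,xs=np.nonzero(dark); P=plane(np.c_[xs,ys],.146,K,Rm,t); d=P-D; r=np.hypot(d[:,0],d[:,1])
s=(r>.055)&(r<.068); print("notch ang",np.degrees(np.angle(np.exp(1j*np.arctan2(d[s,1],d[s,0])).mean())),s.sum())
for n,p,z in(("tumbler",(235,208),.06),("jar",(424,165),.11)): print(n,plane(p,z,K,Rm,t))
cv2.imwrite("pics/topz.png",cv2.resize(im[120:270,250:450],None,fx=4,fy=4,interpolation=3))
E
```

```text
cap (331.79998779296875, 188.5) 10.783896446228027 [ 0.58126177 -0.09180729  0.18      ] disc ((329.59234619140625, 191.90640258789062), (72.2301254272461, 74.9599838256836), 113.0420913696289) [ 0.58143103 -0.09151317  0.15      ] disc diam 0.1422413615465175
key (288.45, 187.075) [ 0.59419859 -0.00858611  0.1405    ] 40.0 81.20563561499284 0.08390416398185702
vane phase mod120 27.9343648886465 0.9913614348013647
notch ang -147.95221981670676 38
tumbler [[0.56694839 0.10645328 0.06      ]]
jar [[ 0.64942625 -0.30359009  0.11      ]]
```

View pics/topz.png

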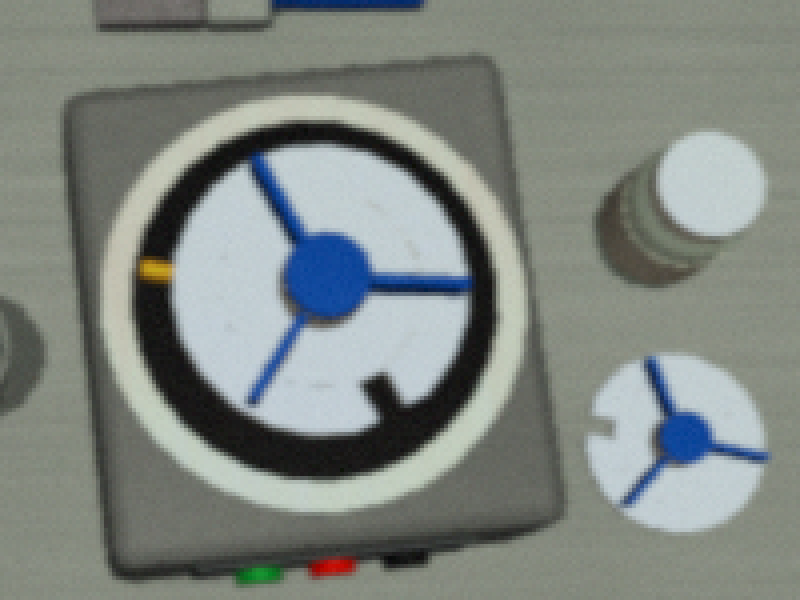

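servo_tool:
  plan:
    - [0,[0,0,-0.3],[0,0,-7.1]]
    - [0,[0,0,-0.3],[0,0,-7.1]]
    - [0,[0,0,-0.3],[0,0,-7.1]]
    - [0,[0,0,-0.3],[0,0,-7.1]]
    - [0,[0,0,-0.3],[0,0,-7.1]]
    - [0,[0,0,-0.3],[0,0,-7.1]]
    - [0,[0,0,-0.3],[0,0,-7.1]]
    - [0,[0,0,-0.3],[0,0,-7.1]]
    - [0,[0,0,-0.3],[0,0,-7.1]]
    - [0,[0,0,-0.3],[0,0,-7.1]]
    - [0,[0,0,-0.3],[0,0,-7.1]]
    - [0,[0,0,-0.3],[0,0,-7.1]]
    - [0,[0,0,-0.3],[0,0,-7.1]]
    - [0,[0,0,-0.3],[0,0,-7.1]]
    - [0,[0,0,-0.3],[0,0,-7.1]]
    - [0,[0,0,-0.3],[0,0,-7.1]]
    - [0,[0,0,-0.3],[0,0,-7.1]]
  force: 10

```text
time_s: 1.57
tool_pos: [0.2346, -0.6012, 0.2653]
tool_rot: [179.5, -0.9, 143.4]
force: [-0.6, 0.6, -0.5]
grip_width: 0.0006
```

```bash
cat >> h.py <<'E'
C0=np.array([.5813,-.0917])   # shaft axis, world xy
def tool():
    o=env.get_obs(); return np.array(o["tool_pos"]),R.from_euler('xyz',o["tool_rot"],degrees=True),o
def goto(P,yaw):
    """print the remaining shift (cm) and turn (deg) in tool axes to P, tool down with this yaw"""
    p,r,o=tool(); G=R.from_euler('xyz',[180,0,yaw],degrees=True)
    print("t",round(o["time_s"],2),"p",p.round(4),"rot",np.round(o["tool_rot"],2),"F",np.round(o["force"],1),"q7",round(o["qpos"][6],1))
    print("shift cm",(r.inv().apply(np.array(P)-p)*100).round(2),"turn",(r.inv()*G).as_rotvec(degrees=True).round(2))
def ring(th,rad,z): return [*(C0+rad*np.array([np.cos(np.radians(th)),np.sin(np.radians(th))])),z]
E
python3 -c "
from h import *
goto(ring(53,.05,.25),143)"
```

```text
t 1.57 p [ 0.2346 -0.6012  0.2653] rot [179.47  -0.91 143.39] F [-0.6  0.6 -0.5] q7 115.3
shift cm [ 2.5  66.55  2.18] turn [ 0.52 -0.91  0.38]
```

servo_tool:
  plan:
    - [0,[0.14,3.6,0.05],[0.03,-0.05,0]]
    - [0,[0.14,3.6,0.05],[0.03,-0.05,0]]
    - [0,[0.14,3.6,0.05],[0.03,-0.05,0]]
    - [0,[0.14,3.6,0.05],[0.03,-0.05,0]]
    - [0,[0.14,3.6,0.05],[0.03,-0.05,0]]
    - [0,[0.14,3.6,0.05],[0.03,-0.05,0]]
    - [0,[0.14,3.6,0.05],[0.03,-0.05,0]]
    - [0,[0.14,3.6,0.05],[0.03,-0.05,0]]
    - [0,[0.14,3.6,0.05],[0.03,-0.05,0]]
    - [0,[0.14,3.6,0.05],[0.03,-0.05,0]]
    - [0,[0.14,3.6,0.05],[0.03,-0.05,0]]
    - [0,[0.14,3.6,0.05],[0.03,-0.05,0]]
    - [0,[0.14,3.6,0.05],[0.03,-0.05,0]]
    - [0,[0.14,3.6,0.05],[0.03,-0.05,0]]
    - [0,[0.14,3.6,0.05],[0.03,-0.05,0]]
    - [0,[0.14,3.6,0.05],[0.03,-0.05,0]]
    - [0,[0.14,2.5,0.05],[0.03,-0.05,0]]

```text
time_s: 2.98
tool_pos: [0.5794, -0.0901, 0.2524]
tool_rot: [-179.7, -0.3, 142.5]
force: [-0.4, -0.1, 0.5]
grip_width: 0.0006
```

```bash
python3 -c "
from h import *
goto(ring(53,.05,.21),143)"
```

```text
t 2.98 p [ 0.5794 -0.0901  0.2524] rot [-179.68   -0.27  142.53] F [-0.4 -0.1  0.5] q7 51.0
shift cm [-0.23  5.01  4.21] turn [-0.32 -0.27 -0.47]
```

servo_tool:
  plan:
    - [0,[-0.1,1.8,1.0],[-0.1,-0.1,-0.2]]
    - [0,[-0.1,1.8,1.0],[-0.1,-0.1,-0.2]]
    - [0,[0,1.4,1.0],[-0.1,-0.1,0]]
    - [0,[0,0.2,0.8],[0,0,0]]
    - [0,[0,0,0],[0,0,0]]

```text
time_s: 3.4
tool_pos: [0.6156, -0.0377, 0.2117]
tool_rot: [179.8, -0.1, 143.7]
force: [-0.6, -0.0, -0.5]
grip_width: 0.0005
```

```bash
python3 -c "
from h import *
goto(ring(53,.05,.158),143)
w=cam('wrist'); cv2.imwrite('pics/w1.png',w[0]); print(proj([[*C0,.18],ring(28,.046,.172),ring(81.2,.085,.1405),ring(-152,.068,.15)],*w[1:]).round())"
```

```text
t 3.4 p [ 0.6156 -0.0377  0.2117] rot [ 1.7976e+02 -1.2000e-01  1.4371e+02] F [-0.6 -0.  -0.5] q7 44.7
shift cm [-0.5  -1.41  5.36] turn [ 0.24 -0.12  0.71]
[[166. 253.]
 [241. 280.]
 [296. 174.]
 [ 79. 192.]]
```

View pics/w1.png

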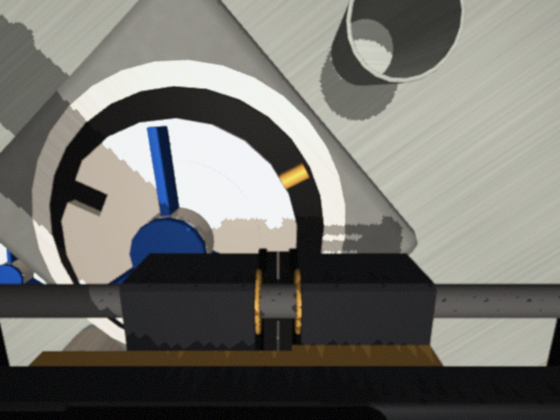

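The wrist view agrees with the map: hub at (168,245), key at (294,176), notch at (87,195). I'm going down beside the 28° vane, on its counter-clockwise side.

servo_tool:
  plan:
    - [0,[0,-0.7,0.7],[0,0,0.3]]
    - [0,[0,-0.7,0.7],[0,0,0.3]]
    - [0,[0,0,0.9],[0,0,0]]
    - [0,[0,0,0.9],[0,0,0]]
    - [0,[0,0,0.9],[0,0,0]]
    - [0,[0,0,0.8],[0,0,0]]
    - [0,[0,0,0.2],[0,0,0]]
    - [0,[0,0,0],[0,0,0]]

```text
time_s: 4.12
tool_pos: [0.6045, -0.0587, 0.1571]
tool_rot: [180.0, 0.1, 142.4]
force: [1.2, -0.7, -0.6]
grip_width: 0.0007
```

```bash
cat >> h.py <<'E'
def where():
    p,r,o=tool(); d=p[:2]-C0; th=np.degrees(np.arctan2(d[1],d[0]))
    print("t %.2f th %.1f rad %.1f mm z %.1f mm"%(o["time_s"],th,1e3*np.hypot(*d),1e3*p[2]),"rot",np.round(o["tool_rot"],1),"yaw-90-th %.1f"%(o["tool_rot"][2]-90-th),"F",np.round(o["force"],1))
E
python3 -c "
from h import *
where()"
```

```text
t 4.12 th 54.9 rad 40.4 mm z 157.1 mm rot [1.800e+02 1.000e-01 1.424e+02] yaw-90-th -2.5 F [ 1.2 -0.7 -0.6]
```

servo_tool:
  plan:
    - [0,[0,0.5,0],[0,0,0]]
    - [0,[0,0.4,0],[0,0,0]]
    - [0,[-0.2,0,0],[0,0,2.5]]
    - [0,[-0.2,0,0],[0,0,2.5]]
    - [0,[-0.2,0,0],[0,0,2.5]]
    - [0,[-0.2,0,0],[0,0,2.5]]
    - [0,[-0.2,0,0],[0,0,2.5]]
    - [0,[-0.2,0,0],[0,0,2.5]]
    - [0,[-0.2,0,0],[0,0,2.5]]
    - [0,[-0.2,0,0],[0,0,2.5]]
    - [0,[-0.2,0,0],[0,0,2.5]]
    - [0,[-0.2,0,0],[0,0,2.5]]

```text
time_s: 5.12
tool_pos: [0.6297, -0.0553, 0.1618]
tool_rot: [179.4, -0.1, 116.8]
force: [-0.4, 0.8, -0.4]
grip_width: 0.0005
```

```bash
python3 -c "
from h import *
where()"
```

```text
t 5.12 th 37.0 rad 60.6 mm z 161.8 mm rot [ 1.794e+02 -1.000e-01  1.168e+02] yaw-90-th -10.1 F [-0.4  0.8 -0.4]
```

servo_tool:
  plan:
    - [0,[-0.2,-0.4,0.2],[0,0,0]]
    - [0,[-0.2,-0.3,0.2],[0.3,0,0]]
    - [0,[-0.25,0,0.03],[0.1,0,2]]
    - [0,[-0.25,0,0.03],[0,0,2]]
    - [0,[-0.25,0,0.03],[0,0,2]]
    - [0,[-0.25,0,0.03],[0,0,2]]
    - [0,[-0.25,0,0.03],[0,0,2]]
    - [0,[-0.25,0,0.03],[0,0,2]]
    - [0,[-0.25,0,0.03],[0,0,2]]
    - [0,[-0.25,0,0.03],[0,0,2]]

```text
time_s: 5.95
tool_pos: [0.6331, -0.0708, 0.1579]
tool_rot: [179.7, -0.6, 101.3]
force: [-0.2, 1.9, 1.2]
grip_width: 0.0008
```

```bash
cat >> h.py <<'E'
def plate(c=None,z=.15):
    """vane phase (mod 120) and vane angles from the top camera"""
    im,K,Rm,t=c or cam("top"); hsv=cv2.cvtColor(im,cv2.COLOR_BGR2HSV)
    ys,xs=np.nonzero(cv2.inRange(hsv,(100,120,60),(130,255,255))); P=plane(np.c_[xs,ys],z+.022,K,Rm,t)[:,:2]-C0; r=np.hypot(*P.T)
    s=(r>.035)&(r<.07); a=np.degrees(np.arctan2(P[s,1],P[s,0])); h=np.histogram(a,72,(-180,180))[0]
    print("phase",round(float(np.degrees(np.angle(np.exp(3j*np.radians(a)).mean()))/3),1),{int(-180+5*i):int(h[i]) for i in np.nonzero(h>3)[0]})
    return im
E
python3 -c "
from h import *
where(); plate()"
```

```text
t 5.95 th 22.0 rad 55.9 mm z 157.9 mm rot [179.7  -0.6 101.3] yaw-90-th -10.7 F [-0.2  1.9  1.2]
phase 10.3 {125: 16, 130: 21}
```

servo_tool:
  plan:
    - [0,[-0.25,-0.2,0],[0.3,-0.3,0]]
    - [0,[-0.25,-0.2,0],[0,-0.3,0]]
    - [0,[-0.25,-0.1,0.01],[0,0,1]]
    - [0,[-0.25,0,0.01],[0,0,1.5]]
    - [0,[-0.25,0,0.01],[0,0,2.5]]
    - [0,[-0.25,0,0.01],[0,0,2.5]]
    - [0,[-0.25,0,0.01],[0,0,2.5]]
    - [0,[-0.25,0,0.01],[0,0,2.5]]
    - [0,[-0.25,0,0.01],[0,0,2.5]]
    - [0,[-0.25,0,0.01],[0,0,2.5]]
    - [0,[-0.25,0,0.01],[0,0,2.5]]
    - [0,[-0.25,0,0.01],[0,0,2.5]]
    - [0,[-0.25,0,0.01],[0,0,2.5]]
    - [0,[-0.25,0,0.01],[0,0,2.5]]

```text
time_s: 7.17
tool_pos: [0.6299, -0.1073, 0.158]
tool_rot: [179.8, -0.1, 72.2]
force: [-0.0, 2.2, 0.6]
grip_width: 0.0003
```

```bash
python3 -c "
from h import *
where(); plate()"
```

```text
t 7.17 th -17.8 rad 51.0 mm z 158.0 mm rot [ 1.798e+02 -1.000e-01  7.220e+01] yaw-90-th 0.0 F [-0.   2.2  0.6]
phase -34.6 {-160: 38, -155: 20, 80: 16, 85: 40, 90: 9}
```

servo_tool:
  plan:
    - [0,[-0.25,0,0.01],[0,0,2.8]]
    - [0,[-0.25,0,0.01],[0,0,2.8]]
    - [0,[-0.25,0,0.01],[0,0,2.8]]
    - [0,[-0.25,0,0.01],[0,0,2.8]]
    - [0,[-0.25,0,0.01],[0,0,2.8]]
    - [0,[-0.25,0,0.01],[0,0,2.8]]
    - [0,[-0.25,0,0.01],[0,0,2.8]]
    - [0,[-0.25,0,0.01],[0,0,2.8]]
    - [0,[-0.25,0,0.01],[0,0,2.8]]
    - [0,[-0.25,0,0.01],[0,0,2.8]]
    - [0,[-0.25,0,0.01],[0,0,2.8]]
    - [0,[-0.25,0,0.01],[0,0,2.8]]
    - [0,[-0.25,0,0.01],[0,0,2.8]]
    - [0,[-0.25,0,0.01],[0,0,2.8]]
    - [0,[-0.25,0,0.01],[0,0,2.8]]

```text
time_s: 8.47
tool_pos: [0.6076, -0.1377, 0.1578]
tool_rot: [179.9, -0.4, 28.3]
force: [1.1, 1.6, 0.2]
grip_width: 0.0002
```

```bash
python3 -c "
from h import *
where(); plate()"
```

```text
t 8.47 th -60.3 rad 53.0 mm z 157.8 mm rot [179.9  -0.4  28.3] yaw-90-th -1.4 F [1.1 1.6 0.2]
phase 42.7 {40: 16, 160: 38, 165: 4}
```

servo_tool:
  plan:
    - [0,[-0.25,0,0.01],[0,-0.2,2.8]]
    - [0,[-0.25,0,0.01],[0,-0.2,2.8]]
    - [0,[-0.2,0,0.01],[0,0,2.2]]
    - [0,[-0.2,0,0.01],[0,0,2.2]]
    - [0,[-0.15,0,0.01],[0,0,1.5]]
    - [0,[-0.1,0,0],[0,0,1]]
    - [0,[-0.1,0,0],[0,0,1]]
    - [0,[0,0,0],[0,0,0]]

```text
time_s: 9.18
tool_pos: [0.596, -0.1453, 0.1576]
tool_rot: [179.7, -0.1, 14.4]
force: [0.1, -0.1, 0.7]
grip_width: 0.0006
```

```bash
python3 -c "
from h import *
where(); im=plate(); cv2.imwrite('pics/t2.png',cv2.resize(im[120:270,250:450],None,fx=4,fy=4,interpolation=3))"
```

```text
t 9.18 th -74.6 rad 55.6 mm z 157.6 mm rot [ 1.797e+02 -1.000e-01  1.440e+01] yaw-90-th -1.0 F [ 0.1 -0.1  0.7]
phase 29.4 {25: 5, 145: 21, 150: 14}
```

View pics/t2.png

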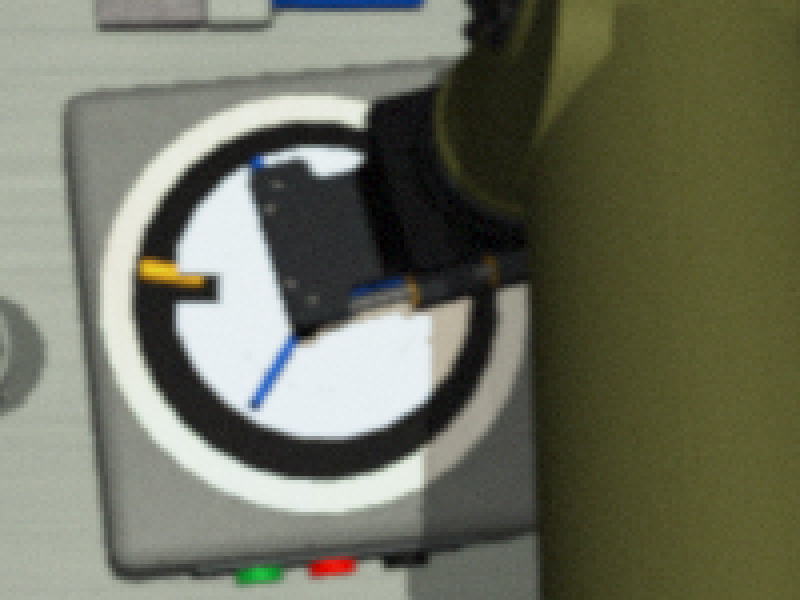

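servo_tool:
  plan:
    - [0,[-0.15,-0.05,0],[0.1,0,1.5]]
    - [0,[-0.15,-0.05,0],[0.1,0,1.5]]
    - [0,[-0.15,0,0],[0,0,1.5]]
    - [0,[-0.1,0,0],[0,0,1]]
    - [0,[-0.1,0,0],[0,0,1]]
    - [0,[-0.05,0,0],[0,0,0.5]]
    - [0,[0,0,0],[0,0,0]]

```text
time_s: 9.82
tool_pos: [0.5886, -0.1463, 0.1576]
tool_rot: [179.9, -0.1, 6.7]
force: [1.2, -0.0, -0.7]
grip_width: 0.0005
```

```bash
python3 -c "
from h import *
where(); im=plate(); cv2.imwrite('pics/t3.png',cv2.resize(im[120:270,250:450],None,fx=4,fy=4,interpolation=3))
w=cam('wrist'); cv2.imwrite('pics/w3.png',w[0]); print(proj([ring(81.2,.085,.1405),ring(81.2,.06,.1405)],*w[1:]).round())"
```

```text
t 9.82 th -82.4 rad 55.1 mm z 157.6 mm rot [ 1.799e+02 -1.000e-01  6.700e+00] yaw-90-th -0.9 F [ 1.2 -0.  -0.7]
phase 21.3 {135: 9, 140: 29}
[[  8. 216.]
 [ 57. 228.]]
```

View pics/w3.png

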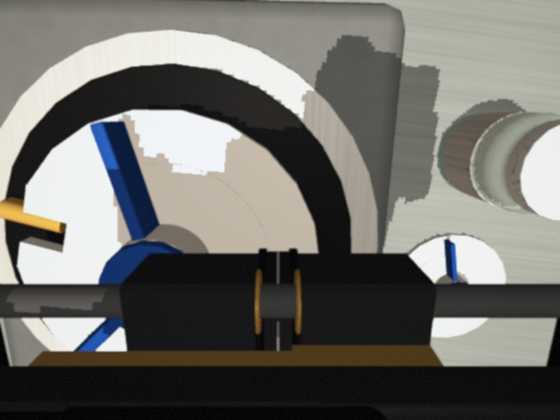

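servo_tool:
  plan:
    - [0,[0.4,0,0],[0,0,0]]
    - [0,[0.4,0,-0.2],[0,0,0]]
    - [0,[0,0,-1],[0,0,0]]
    - [0,[0,0,-1.5],[0,0,0]]
    - [0,[0,0,-1.5],[0,0,0]]
    - [0,[0,0,-1],[0,0,0]]
    - [0,[0,0,0],[0,0,0]]

```text
time_s: 10.5
tool_pos: [0.5958, -0.1461, 0.2125]
tool_rot: [179.9, 0.2, 6.8]
force: [1.4, -0.2, 0.4]
grip_width: 0.0005
```

```bash
python3 -c "
from h import *
where(); plate()
print(np.array(env.read_camera('wrist')['T_tool_cam']).round(3))
for y in (0,45,90): goto([*C0,.21],y)"
```

```text
t 10.50 th -75.1 rad 56.3 mm z 212.5 mm rot [179.9   0.2   6.8] yaw-90-th -8.2 F [ 1.4 -0.2  0.4]
phase 19.5 {-110: 9, -105: 39, -100: 20, 20: 7, 135: 9, 140: 29}
[[-0.    -0.965 -0.262  0.071]
 [ 1.    -0.     0.     0.001]
 [-0.    -0.262  0.965 -0.162]
 [ 0.     0.     0.     1.   ]]
t 10.6 p [ 0.5949 -0.146   0.2103] rot [179.99   0.35   6.77] F [ 0.1  0.6 -0.6] q7 -76.0
shift cm [-0.71 -5.55  0.04] turn [0.03 0.35 6.77]
t 10.6 p [ 0.5949 -0.146   0.2103] rot [179.99   0.35   6.77] F [ 0.1  0.6 -0.6] q7 -76.0
shift cm [-0.71 -5.55  0.04] turn [ -0.11   0.34 -38.23]
t 10.6 p [ 0.5949 -0.146   0.2103] rot [179.99   0.35   6.77] F [ 0.1  0.6 -0.6] q7 -76.0
shift cm [-0.71 -5.55  0.04] turn [ -0.25   0.3  -83.23]
```

servo_tool:
  plan:
    - [0,[-0.2,-1.5,-0.2],[0,0,0]]
    - [0,[-0.2,-1.5,-0.2],[0,0,0]]
    - [0,[-0.2,-1.2,-0.2],[0,0,0]]
    - [0,[-0.1,-0.5,0],[0,0,0]]
    - [0,[0,0,0],[0,0,-6.8]]
    - [0,[0,0,0],[0,0,-6.8]]
    - [0,[0,0,0],[0,0,-6.8]]
    - [0,[0,0,0],[0,0,-6.8]]
    - [0,[0,0,0],[0,0,-6.8]]
    - [0,[0,0,0],[0,0,-6.8]]
    - [0,[0,0,0],[0,0,-6.8]]
    - [0,[0,0,0],[0,0,-6.8]]
    - [0,[0,0,0],[0,0,-6.8]]
    - [0,[0,0,0],[0,0,-6.8]]
    - [0,[0,0,0],[0,0,-5]]
    - [0,[0,0,0],[0,0,0]]

```text
time_s: 11.93
tool_pos: [0.5736, -0.0782, 0.2113]
tool_rot: [-179.0, 0.1, 83.9]
force: [0.2, -0.9, 0.2]
grip_width: 0.0005
```

```bash
python3 -c "
from h import *
goto([*C0,.21],81.2)
w=cam('wrist'); cv2.imwrite('pics/w4.png',w[0]); print(proj([ring(81.2,.085,.1405),ring(81.2,.06,.1405),ring(81.2,.052,.15),ring(81.2,.075,.15),[*C0,.18]],*w[1:]).round())"
```

```text
t 11.93 p [ 0.5736 -0.0782  0.2113] rot [-1.7897e+02  6.0000e-02  8.3870e+01] F [ 0.2 -0.9  0.2] q7 -6.2
shift cm [-1.26  0.91  0.11] turn [-1.03  0.08  2.67]
[[301. 113.]
 [299. 154.]
 [298. 169.]
 [301. 130.]
 [295. 266.]]
```

View pics/w4.png

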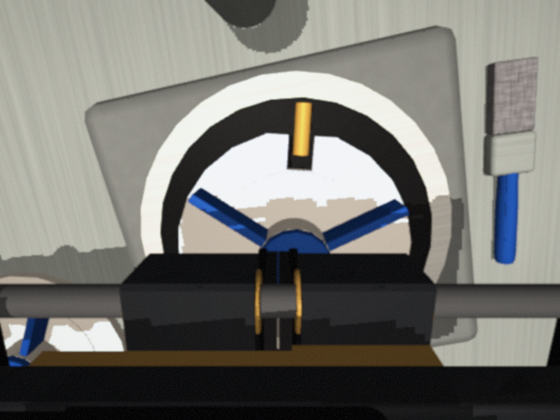

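The key at (302,128) is inside the notch (x about 288 to 313) and slightly right of its centre. I'll measure the offset.

```bash
cat >> h.py <<'E'
def fit():
    c=cam("wrist"); im,K,Rm,t=c; hsv=cv2.cvtColor(im,cv2.COLOR_BGR2HSV)
    def ev(M,z,r0,r1):
        ys,xs=np.nonzero(M); P=plane(np.c_[xs,ys],z,K,Rm,t)[:,:2]-C0; u=np.array([np.cos(np.radians(81.2)),np.sin(np.radians(81.2))])
        a=P@u; b=P@np.array([-u[1],u[0]]); s=(a>r0)&(a<r1)&(abs(b)<.02); return a[s],b[s]
    key=cv2.inRange(hsv,(10,120,70),(35,255,255)); white=cv2.inRange(hsv,(0,0,110),(180,110,255))&~key
    a,b=ev(key,.1405,.06,.09); k=np.polyfit(a,b,1); print("key b mm at 68: %.2f dir %.1f deg width~%.1f"%(1e3*np.polyval(k,.068),81.2+np.degrees(np.arctan(k[0])),1e3*len(a)and 1e3*np.ptp(b)))
    a,b=ev(~white,.15,.054,.072); n=np.polyfit(a,b,1); print("notch b mm at 68: %.2f at 60: %.2f; range %.1f..%.1f"%(1e3*np.polyval(n,.068),1e3*np.polyval(n,.06),*(1e3*np.percentile(b,[2,98]))))
E
python3 -c "
from h import *
fit()"
```

```text
key b mm at 68: -1.06 dir 81.3 deg width~10.8
notch b mm at 68: -0.57 at 60: -0.37; range -7.5..6.6
```

Notch and key agree to about 0.5 mm, against 3 mm clearance. Next I move over the cap and press.

servo_tool:
  plan:
    - [0,[-0.5,0.3,0],[-0.4,0,0]]
    - [0,[-0.4,0.3,0],[-0.3,0,0]]
    - [0,[-0.2,0.2,0],[-0.2,0,0]]
    - [0,[0,0,0.3],[0,0,0]]
    - [0,[0,0,0.5],[0,0,0]]
    - [0,[0,0,0.3],[0,0,0]]
    - [0,[0,0,0],[0,0,0]]

```text
time_s: 12.62
tool_pos: [0.5809, -0.0916, 0.199]
tool_rot: [-180.0, 0.1, 83.1]
force: [0.3, -1.1, 0.6]
grip_width: 0.0005
```

```bash
python3 -c "
from h import *
goto([*C0,.18],81.2); fit()"
```

```text
t 12.62 p [ 0.5809 -0.0916  0.199 ] rot [-1.7998e+02  1.0000e-01  8.3150e+01] F [ 0.3 -1.1  0.6] q7 -6.0
shift cm [-0.    0.04  1.9 ] turn [-0.01  0.11  1.95]
key b mm at 68: -1.22 dir 81.5 deg width~10.6
notch b mm at 68: -0.59 at 60: -0.48; range -7.6..6.6
```

servo_tool:
  plan:
    - [0,[0,0,0.4],[0,0,0]]
    - [0,[0,0,0.4],[0,0,0]]
    - [0,[0,0,0.3],[0,0,0]]
    - [0,[0,0,0.2],[0,0,0]]
    - [0,[0,0,0.2],[0,0,0]]
    - [0,[0,0,0.2],[0,0,0]]

```text
time_s: 13.17
tool_pos: [0.581, -0.0911, 0.1805]
tool_rot: [-180.0, 0.1, 83.2]
force: [0.0, -0.1, 0.5]
grip_width: 0.0009
```

```bash
python3 -c "
from h import *
where()"
```

```text
t 13.17 th 114.2 rad 0.7 mm z 180.5 mm rot [-1.80e+02  1.00e-01  8.32e+01] yaw-90-th -121.0 F [ 0.  -0.1  0.5]
```

servo_tool:
  plan:
    - [0,[0,0,0.15],[0,0,0]]
    - [0,[0,0,0.2],[0,0,0]]
    - [0,[0,0,0.2],[0,0,0]]
    - [0,[0,0,0.2],[0,0,0]]

```text
time_s: 13.5
tool_pos: [0.5811, -0.0911, 0.1746]
tool_rot: [180.0, 0.1, 83.2]
force: [-2.4, -0.1, 4.9]
grip_width: 0.0004
```

```bash
python3 -c "
from h import *
where()"
```

```text
t 13.50 th 111.5 rad 0.7 mm z 174.6 mm rot [1.80e+02 1.00e-01 8.32e+01] yaw-90-th -118.4 F [-2.4 -0.1  4.9]
```

Moving down at about 5 N. I'll keep pressing.

servo_tool:
  plan:
    - [0,[0,0,0.2],[0,0,0]]
    - [0,[0,0,0.2],[0,0,0]]
    - [0,[0,0,0.2],[0,0,0]]
    - [0,[0,0,0.2],[0,0,0]]
    - [0,[0,0,0.2],[0,0,0]]
    - [0,[0,0,0.2],[0,0,0]]

```text
time_s: 14.0
tool_pos: [0.5811, -0.0911, 0.1684]
tool_rot: [179.9, 0.3, 83.2]
force: [-5.9, 1.5, 14.3]
grip_width: 0.0004
```

```bash
python3 -c "
from h import *
where()"
```

```text
t 14.00 th 108.5 rad 0.7 mm z 168.4 mm rot [179.9   0.3  83.2] yaw-90-th -115.3 F [-5.9  1.5 14.3]
```

servo_tool:
  plan:
    - [0,[0,0,0.25],[0,0,0]]
    - [0,[0,0,0.3],[0,0,0]]
    - [0,[0,0,0.3],[0,0,0]]
    - [0,[0,0,0.3],[0,0,0]]

```text
time_s: 14.33
tool_pos: [0.5811, -0.091, 0.1684]
tool_rot: [179.7, 0.5, 83.1]
force: [-8.9, 0.9, 19.3]
grip_width: 0.0
```

```bash
python3 -c "
from h import *
where()"
```

```text
t 14.33 th 106.8 rad 0.7 mm z 168.4 mm rot [179.7   0.5  83.1] yaw-90-th -113.7 F [-8.9  0.9 19.3]
```

It has stopped hard at cap height 168.4 mm (168 expected). I'm retracting straight up and checking.

servo_tool:
  plan:
    - [0,[0,0,-0.3],[0,0,0]]
    - [0,[0,0,-0.6],[0,0,0]]
    - [0,[0,0,-1],[0,0,0]]
    - [0,[0,0,-1.5],[0,0,0]]
    - [0,[0,0,-1.5],[0,0,0]]
    - [0,[0,0,-1],[0,0,0]]
    - [0,[0,0,0],[0,0,0]]
    - [0,[0,0,0],[0,0,0]]

```text
time_s: 15.0
tool_pos: [0.5815, -0.0905, 0.2287]
tool_rot: [179.7, 0.4, 83.2]
force: [0.5, 0.2, -0.2]
grip_width: 0.0006
```

```bash
python3 -c "
from h import *
where(); w=cam('wrist'); cv2.imwrite('pics/w5.png',w[0]); s=cam('scene'); cv2.imwrite('pics/s5.png',cv2.resize(s[0][170:380,110:390],None,fx=2.8,fy=2.8,interpolation=3))"
```

```text
t 15.00 th 81.3 rad 1.2 mm z 228.7 mm rot [179.7   0.4  83.2] yaw-90-th -88.1 F [ 0.5  0.2 -0.2]
```

View pics/w5.png

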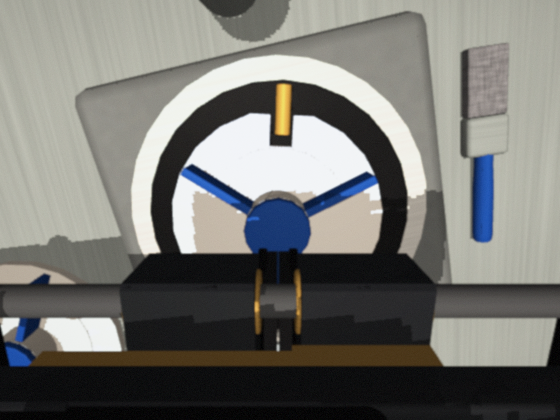

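View pics/s5.png

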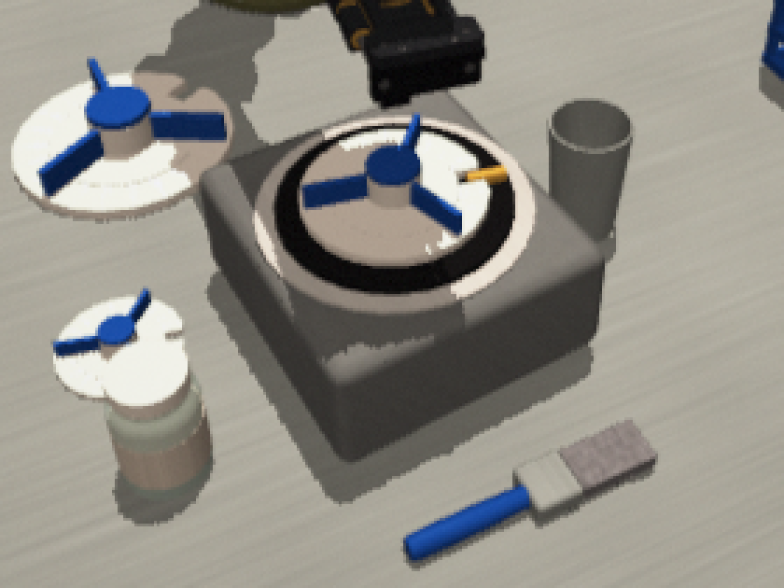

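The wrist view shows the key at (284,110) in the notch. The scene view shows the plate flat on the flange, with the tumbler, jar and brush unmoved and the hand clear. I'm handing in.

```bash
python3 -c "
from h import *
where(); print(env.sign_off())"
```

```text
t 15.10 th 93.9 rad 1.3 mm z 228.2 mm rot [179.7   0.4  83.2] yaw-90-th -100.7 F [ 0.1 -0.2  1.3]
the job is handed in; nothing more can be done
None
```

The plate is home with the key in its notch, and I handed the job in at 15.1 s; the sign-off gives no verdict.

**What I did:** I turned the plate about 127° clockwise by pushing one vane with the shut fingertips at 1–2 N. I then pressed the hub straight down and raised the hand clear.

**Last checks:**
- **Alignment before pressing:** notch and key agreed to about 0.5 mm, with 3 mm of clearance either side.
- **Seating:** pressing ended at a hard stop, with the fingertips at 168.4 mm (168 mm expected for the plate fully home) and not moving further under about 19 N. I inferred the collar's travel from this and did not measure it separately.
- **Final pictures:** the key stands in the notch and the plate lies flat on the flange. By eye, the tumbler, jar and brush look unmoved. The hand is about 60 mm above the cap.

No check failed. Two small disagreements appeared along the way: the key lay about 1 mm to the side of my estimated axis line, and before the press the top camera put the plate about 2° off the final angle. I relied on the close wrist view for the alignment.

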